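# Slide a cast plaster cover off its casting board and close a press mould with it

### The arm

A 6-joint arm with a two-finger parallel gripper is mounted at the origin on the work surface. World frame = base frame: x ahead of the robot, y to its left, z up, the work surface at z = 0. Lengths are in m, angles in rad, forces in N, time in s.
With the tool pointing down it reaches from about 0.25 to 0.775 m from the base axis. Payload 4 kg.
Tool frame: the origin (TCP) lies on the front face of the gripper's body, between the roots of the fingers; the fingertips stand 73 mm ahead of it and the grasp point (between the pads) lies 54 mm ahead of it; z points along the fingers, y is the line along which they close (so a half turn about z gives the same grasp; the last joint's range is limited). The gripper opens to 85 mm and grips with 20 to 120 N. Pads are 22 mm wide; open, the fingers measure 114 mm over their backs; the gripper's body (76 mm by 85 mm) begins 54 mm behind the grasp point. The pads swing forward as they close: fully open they stand 13 mm farther back than shut.
Start: joints at [-1.44, 0.087, 1.371, -0, 1.684, -0.103], TCP at [0.127, -0.535, 0.304] pointing down, gripper open.
Joint ranges: [-3.1, 3.1], [-0.76, 2.03], [0.27, 2.55], [-1.08, 4.22], [0.17, 2.65], [-2.57, 2.57]. Speed limits (rad/s): [2.79, 2.79, 3.14, 3.14, 3.14, 3.14].

### API

Orientations are given as a unit quaternion [x, y, z, w].
In Python, from workcell import monitor, read_camera, workorder gives the robot as it stands.
- The arm moves only by the tool jog_arm, never from a script. Its argument "moves" is one flat list of numbers, 4 for each row, row after row: the shift along the world's x, y, z scaled (see below), then the turn about the world's z scaled (see below). In form: [tx, ty, tz, roll, tx, ty, tz, roll, ...]. A call has 1 to 12 rows; each row shifts and turns the commanded pose from where the row before left it; what a row does not reach is not made up. The controller multiplies each number of a shift by 20 cm and each number of a turn by 180 degrees. A row lasts 1/12 s, in which the tool goes at most 41.7 mm and 7.16 degrees, less where a joint would pass 70% of its speed; a pose out of reach is approached as far as the arm can. A call with a number of a shift or a turn outside -1 to 1 is refused whole. A call with a gripper value outside its range is refused whole. "gripper" is the opening in per cent of the stroke, from 0 (shut) to 100 (fully open), set as the call begins (left out, the last holds). The fingers move at their own pace and stop on an object; the grip force is fixed at half the most. Time passes only in rows, so rows that do not move let the fingers close. It gives the time, the measured TCP pose, the force, the opening and the grip force at its end, in the units of the state.
- monitor.sense(): the state, without advancing time (a new reading comes with each control period).
- read_camera(name): name is "scene" or "side" or "wrist"; returns a dict with "frame" (420x560x3 uint8, red, green, blue), "z_map" (420x560 float32, m along the optical axis (not along the pixel's ray), 0 where there is no reading), "fx", "fy", "cx", "cy" (pixels), "R" (3x3) and "t" (3): a world point X has camera coordinates R X + t; the wrist camera has in their place "tool_from_camera" (4x4, takes a point from camera to tool coordinates, whose origin is the TCP and whose axes are the flange's). Camera axes: x right, y down, z forward; pixel columns grow to the right and rows downward; lengths in m; the calibration is good to about 2 mm. A picture is of the moment at which its call begins: read the wrist's pose just before it.
- workorder.sign_off(): hands the job in; it is judged then, once.
The state is a dict: "time_s": time; "q": joint angles; "joint_velocities": joint speeds; "joint_torque": joint torques, N m; "tool_pos": TCP position; "tcp_rot": TCP orientation; "contact_force": force on the tool from outside, world axes, zero at the start; "ft_torque": the same for the moment, N m; "grip_width": finger opening in m; "gripper_force": force on a finger pad.
Only numpy, scipy, OpenCV 4.12 (cv2) and the standard library are available. Lean on these libraries where they do the work, as an engineer would, in place of code of your own. Each camera call takes 0.05 s, during which the arm holds its last target. There are 200 camera calls.

### The job

The flat plaster cover lies between the two rails of the casting board, where fingers cannot get at its sides: push it along the board until one end sticks well out over the board's edge, at the end where there is room, and take it by that end. Close the long-pinned mould with it: both holes on the two brass pins, pouring notches at the same end, cover lowered gently until it lies flat on the mould, then let go. Do not let the cover fall off the board, and leave all the other things on the bench where they stand.

Things in the scene. Friction and masses are not known exactly. Their poses are not given: they have to be found in the camera images.
- cover: White plaster plate 130 long (x), 58 wide (y), 10 thick, about 0.1 kg, loose. Origin: centre of its underside, z up. Through holes of 12 diameter at (x, y) = (42, 14) and (-42, -14); pouring notch 18 wide, 8 deep in the middle of its +x end. Starts flat in the board's channel within 15 of its middle, its x along the board's x.
- cover_notch (a point): Middle of the cover's notched (+x) end, on its upper face: 65 along x and 10 above the cover's origin.
- casting_board: Fixed grey slab 250 long (x), 114 wide (y), 18 thick, on two bearers; its upper face is 40 above the bench and both ends are free underneath. Two wooden rails (18 wide, tops 62 above the bench) run its whole length; the channel between them is 62 wide, on the centre line, open at both ends and above. Origin: on the bench under the slab's centre; z up.
- mould: The long-pinned mould: white plaster block 122 long (x), 50 wide (y), 45 high, 0.4 kg, loose. Origin: centre of its underside. Two brass pins stand on its top at (x, y) = (42, 14) and (-42, -14): diameter 9 for 4 mm, then tapering to 4 at the tip, 10 tall. A hollow in its top runs out through a pouring notch in the +x end. The home cover overlaps the block by 4 all round.
- mould_seat (a point): Centre of the mould's top face, 45 above the mould's origin; the origin of the cover comes here when it is home.
- mould_notch (a point): Middle of the mould's notched (+x) end, at its top face: 61 along x from the mould's origin.
- short_mould: Another mould of the same size, material and axes, but with its pins closer together, at (28, 14) and (-28, -14), and a smaller hollow: the cover does not fit it. Loose; leave alone. Origin: centre of its underside.
- tub: White plastic mixing tub, 90 across at the rim, 72 at the foot, 105 high, loose, upright about 40 off one end of the casting board (either end): there the cover has no room to come out. Origin: centre of its underside.
- sprig_tile: Small plaster tile 62 x 46 x 12, with low discs on it to 15, loose, flat on the bench off the other end of the casting board; low enough to work above it. Origin: centre of its underside.
- soap_jar: Amber jar, 54 across, 70 high, loose, upright. Origin: centre of its underside.
- end_board: Loose strip of wood 62 x 18 x 22, taken off the casting board. Origin: centre of its underside.
- lute_brush: Brush about 170 long lying on the bench, loose, under 35 high. Origin: within its length.
- scraper: Scraper about 180 long lying on the bench, loose, under 35 high. Origin: within its length.
Mind the look-alikes: they are no part of the job. What is shaped like the cover but green, purple or turquoise is not meant.

How it is judged:
By the outcome, as a careful person would: the job done as asked, in the order asked, and still so for the second after the job is handed in, with the robot touching nothing.
It also fails if it takes over 58 s, if anything falls off the work surface, if the arm or the gripper's body presses on something with over 40 N, if the wrist force passes 120 N, or if a joint passes its speed limit or range.

## Working session

There is one attempt and no reset: what is moved stays moved. The work goes in short steps, Python scripts to look and compute and a tool call to move; the robot and the scene stay as the last step left them, time stands still between calls to the robot, and variables do not carry over. Pictures are saved under pics/ and viewed, at most 10 in all, crops included, and the job is handed in when it is done.

Besides the shell and the picture viewer there is one more tool, called after ">>>" as name(argument=value, ...), one argument or row to a line, values as JSON. jog_arm: Moves the arm, as the interface text tells. Shifts and turns lie within -1 to 1; 1 stands for 20 cm of shift or 180 degrees of turn. Its arguments: {"type":"object","properties":{"moves":{"type":"array","items":{"type":"number"}},"gripper":{"type":"number"}},"required":["moves"]}

```bash
mkdir -p pics
cat > h.py <<'E'
import numpy as np, cv2
from workcell import monitor, read_camera, workorder
from scipy.spatial.transform import Rotation as Ro
def cam(name):
    s=monitor.sense(); c=read_camera(name)
    if name=="wrist":
        T=np.eye(4);T[:3,:3]=Ro.from_quat(s["tcp_rot"]).as_matrix();T[:3,3]=s["tool_pos"]
        c["Twc"]=T@c["tool_from_camera"]
    else:
        T=np.eye(4);T[:3,:3]=c["R"].T;T[:3,3]=-c["R"].T@c["t"];c["Twc"]=T
    c["P"]=cloud(c); return c
def cloud(c):
    z=c["z_map"].astype(float); v,u=np.mgrid[:z.shape[0],:z.shape[1]]
    p=np.stack([(u-c["cx"])/c["fx"]*z,(v-c["cy"])/c["fy"]*z,z],-1)
    P=p@c["Twc"][:3,:3].T+c["Twc"][:3,3]; P[z==0]=np.nan; return P
def onplane(c,u,v,h):
    d=c["Twc"][:3,:3]@np.array([(u-c["cx"])/c["fx"],(v-c["cy"])/c["fy"],1]); o=c["Twc"][:3,3]
    return o+d*(h-o[2])/d[2]
def save(c,n,box=None,k=1):
    f=c["frame"][:,:,::-1]
    if box: f=f[box[1]:box[3],box[0]:box[2]]
    cv2.imwrite("pics/"+n,cv2.resize(f,None,fx=k,fy=k,interpolation=cv2.INTER_CUBIC))
E
python3 - <<'E'
from h import *
import pickle
a=cam("scene");b=cam("side")
pickle.dump((a,b),open("s0.pkl","wb"))
save(a,"a.png",k=1.4);save(b,"b.png",k=1.4)
print(monitor.sense()); print(a["Twc"][:3,3],b["Twc"][:3,3])
E
```

```text
{'time_s': 0.1, 'q': array([-1.44009122e+00,  8.79052360e-02,  1.37211567e+00, -1.04022812e-05,
        1.68359082e+00, -1.03157425e-01]), 'joint_velocities': array([ 9.61608187e-05, -2.48592350e-03, -2.74617849e-03, -2.09251111e-03,
       -3.90841239e-04, -3.41151552e-04]), 'joint_torque': array([ 2.21178780e-03, -3.53014290e+01, -3.14219570e+01, -5.56302030e-05,
        7.94699066e-03,  1.08677611e-05]), 'tool_pos': array([ 0.12737803, -0.53473787,  0.30283646]), 'tcp_rot': array([ 9.93170887e-01,  1.16664348e-01, -1.90729235e-05, -1.00936809e-03]), 'contact_force': array([0.67371533, 0.07526391, 0.84138179]), 'ft_torque': array([-0.02051242,  0.04542676,  0.02971161]), 'gripper_force': 0.0, 'grip_width': 0.08514506116924152}
[1.34826462 0.31309014 0.64875595] [-0.09623043  0.8611391   0.62302099]
```

View pics/a.png

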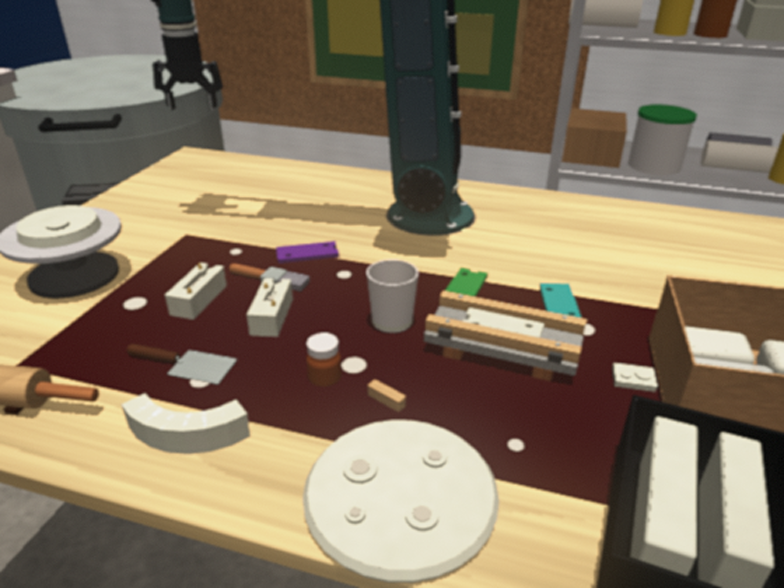

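View pics/b.png

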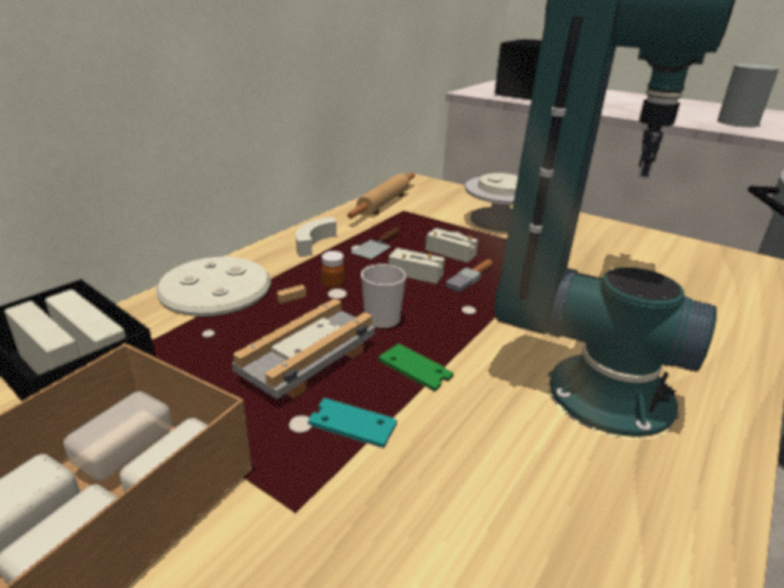

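The board runs along a.png (430,330)–(580,345), with the white cover at (505,322). The tub is off its left end at (392,295) and the tile is off its right end at (635,375). The two moulds are at (196,290) and (270,305). The green, turquoise and purple plates are decoys.

Run:
```python
from h import *
import pickle
a,b=pickle.load(open("s0.pkl","rb"))
for n,u,v in [("mL",196,283),("mR",270,297),("cover",505,322),("railfarL",440,298),("railfarR",583,318),("railnearL",428,322),("railnearR",580,352),("tub rim",392,270),("tile",635,375)]:
    print(n,a["P"][int(v/1.4),int(u/1.4)].round(3))
def crop(c,x0,y0,x1,y1,k): return cv2.resize(c["frame"][y0:y1,x0:x1,::-1],None,fx=k,fy=k,interpolation=cv2.INTER_CUBIC)
t1=crop(a,110,180,220,245,3.6)
t2=crop(b,265,155,375,220,3.6)
t3=crop(a,295,185,425,270,3.04); t4=crop(b,155,205,285,290,3.04)
H=lambda x,y:np.hstack([x,cv2.resize(y,x.shape[1::-1])])
cv2.imwrite("pics/c.png",np.vstack([H(t1,t2),H(cv2.resize(t3,(396,260)),cv2.resize(t4,(396,260)))]))
```

```text
mL [ 0.514 -0.32   0.047]
mR [ 0.507 -0.176  0.039]
cover [0.476 0.246 0.051]
railfarL [0.442 0.126 0.057]
railfarR [0.347 0.377 0.002]
railnearL [0.524 0.124 0.057]
railnearR [ 0.45   0.377 -0.001]
tub rim [0.42  0.031 0.086]
tile [0.504 0.462 0.014]
```

View pics/c.png

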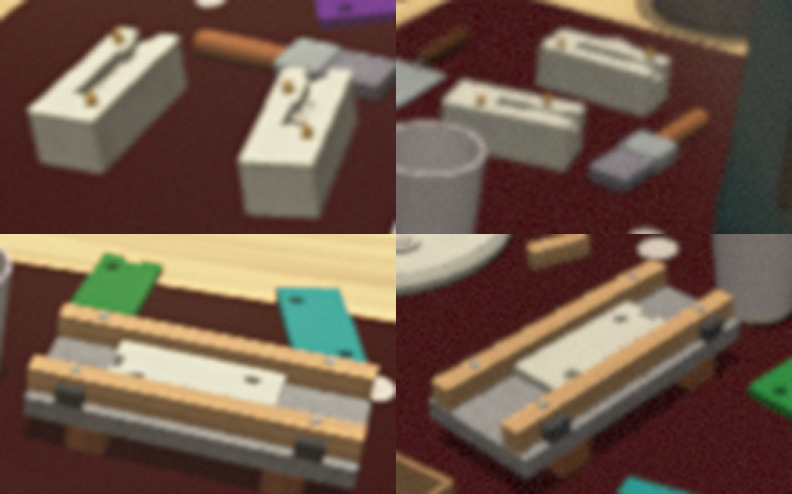

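Two white blocks could be the mould: scene crop (105,90) with pins at (118,36) and (92,98), and (300,125) with close pins at (288,87) and (306,132). The left one is the long-pinned mould because its pins sit near the ends, and its notch faces the robot. The cover's notch is at its tub-side end: (120,350) in the scene crop, (655,315) in the side crop.

Run:
```python
from h import *
import pickle
a,b=pickle.load(open("s0.pkl","rb"))
P=np.vstack([a["P"].reshape(-1,3),b["P"].reshape(-1,3)])
def f(n,x0,x1,y0,y1,z0,z1):
    for k,Q in (("a",a["P"].reshape(-1,3)),("b",b["P"].reshape(-1,3)),("ab",P)):
        m=(Q[:,0]>x0)&(Q[:,0]<x1)&(Q[:,1]>y0)&(Q[:,1]<y1)&(Q[:,2]>z0)&(Q[:,2]<z1)
        q=Q[m]
        if len(q)<5: continue
        c,s,an=cv2.minAreaRect((q[:,:2]*1000).astype(np.float32)); print(n,k,len(q),np.round(c,1),np.round(s,1),round(an,1),"z",np.median(q[:,2]).round(4))
f("rails",.3,.6,.1,.42,.057,.068)
f("cover",.35,.6,.15,.34,.047,.053)
f("mould",.42,.62,-.42,-.25,.041,.05)
f("short",.42,.62,-.25,-.1,.041,.05)
f("tub",.35,.5,-.05,.11,.09,.12)
f("tile",.4,.6,.4,.55,.009,.02)
f("crate",.3,.9,.4,.8,.06,.4)
```

```text
rails a 1353 [483.1 248.7] [249.7 104.1] 86.2 z 0.062
rails b 945 [483.7 252.2] [250.8 101.7] 86.5 z 0.0602
rails ab 2298 [483.2 250.8] [254.  104.1] 86.2 z 0.0611
cover a 876 [495.7 245.1] [196.   95.3] 86.1 z 0.0504
cover b 687 [471.6 245.8] [190.4  93.3] 86.5 z 0.0487
cover ab 1563 [484.5 245.7] [195.3 119. ] 86.5 z 0.0497
mould a 445 [ 503.4 -330.2] [127.   52.3] 0.8 z 0.0451
mould b 152 [ 504.4 -325.8] [123.9  52.8] 1.5 z 0.0428
mould ab 597 [ 503.3 -327.9] [126.5  56.9] 1.7 z 0.0446
short a 482 [ 512.9 -172. ] [127.2  50.4] 12.5 z 0.0452
short b 213 [ 512.1 -168.3] [120.2  54.5] 11.4 z 0.0427
short ab 695 [ 512.2 -169.4] [127.2  56.7] 11.4 z 0.0446
tub a 354 [457.2  43.7] [85.7 88.3] 0.0 z 0.0992
tub b 257 [458.8  46.9] [85.3 91.3] 13.2 z 0.0978
tub ab 611 [457.2  46.4] [85.7 93.9] 0.0 z 0.0983
tile a 495 [484.2 465.4] [163.3  71.1] 4.2 z 0.0131
tile b 16 [523.8 509.7] [14.3  2.6] 6.0 z 0.0163
tile ab 511 [486.4 466.7] [163.   77.5] 8.1 z 0.0131
crate a 16698 [627.9 542.4] [192.1 579.9] 79.6 z 0.0996
crate b 18365 [622.1 599.9] [296.7 608.8] 79.7 z 0.0904
crate ab 35063 [622.5 598. ] [299.5 610.5] 79.6 z 0.0967
```

>>> jog_arm(
  moves=[0.17,0.093,0,-0.006,0.17,0.093,0,-0.006,0.17,0.093,0,-0.006,0.17,0.093,0,-0.006,0.17,0.093,0,-0.006,0.17,0.093,0,-0.006,0.17,0.093,0,-0.006,0.17,0.093,0,-0.006,0.17,0.093,0,-0.006,0.17,0.093,0,-0.006,0.17,0.093,0,-0.006,0,0,0,0],
  gripper=100,
)

```text
time_s: 1.1
tool_pos: [0.5063, -0.3261, 0.3024]
tcp_rot: [1.0, 0.017, 0.001, -0.002]
contact_force: [-1.8, -0.7, -0.1]
grip_width: 0.0854
gripper_force: 0.0
```

Run:
```python
from h import *
import pickle
c=cam("wrist");pickle.dump(c,open("w1.pkl","wb"));save(c,"w1.png",k=1.4)
print(monitor.sense()["tool_pos"],c["Twc"].round(3))
```

```text
[ 0.5038578  -0.32800252  0.30246263] [[ 0.034 -0.965 -0.259  0.572]
 [-0.999 -0.034 -0.005 -0.324]
 [-0.004  0.259 -0.966  0.372]
 [ 0.     0.     0.     1.   ]]
```

View pics/w1.png

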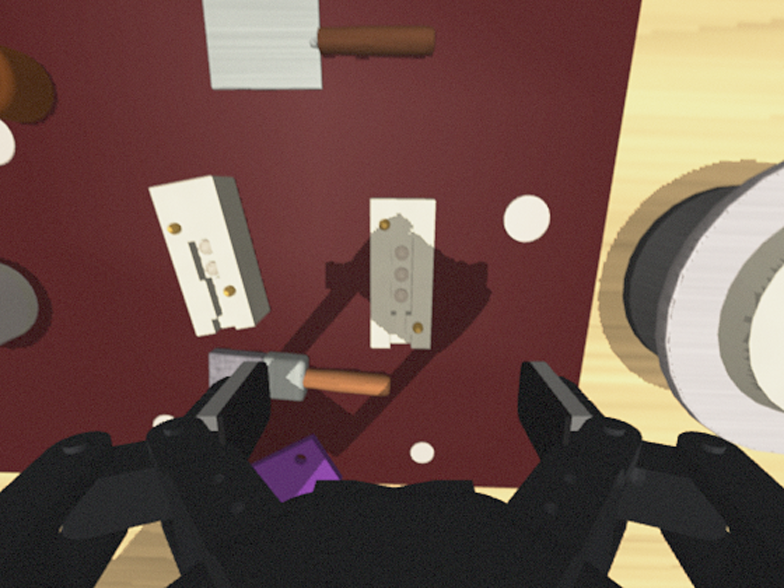

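The mould is at w1.png (402,273). Its pins are at (384,225) and (417,328), and its notch is at the bottom, towards the robot. The short mould is at (210,255).

Run:
```python
from h import *
import pickle
c=pickle.load(open("w1.pkl","rb"))
P=c["P"]; m=(P[...,2]>.04)&(P[...,2]<.049); m[:, :240]=0; m[:,330:]=0; m[255:]=0
q=P[m]; print(len(q),np.median(q[:,2]),cv2.minAreaRect((q[:,:2]*1000).astype(np.float32)))
hsv=cv2.cvtColor(c["frame"],cv2.COLOR_RGB2HSV)
f=c["frame"].astype(int)
for (u,v) in ((384,225),(417,328)):
    u0,v0=int(u/1.4),int(v/1.4); s=hsv[v0-9:v0+10,u0-9:u0+10]; mm=(s[...,1]>110)
    yy,xx=np.nonzero(mm); print(len(xx),xx.mean()+u0-9,yy.mean()+v0-9,onplane(c,xx.mean()+u0-9,yy.mean()+v0-9,.05).round(4))
save(c,"w1c.png",(250,130,325,260),4)
```

```text
3535 0.04432158997502106 ((502.6184387207031, -331.2686462402344), (122.292236328125, 49.54484176635742), 1.1835658550262451)
36 274.3333333333333 159.97222222222223 [ 0.5444 -0.3161  0.05  ]
38 298.05263157894734 233.92105263157896 [ 0.4617 -0.3456  0.05  ]
```

View pics/w1c.png

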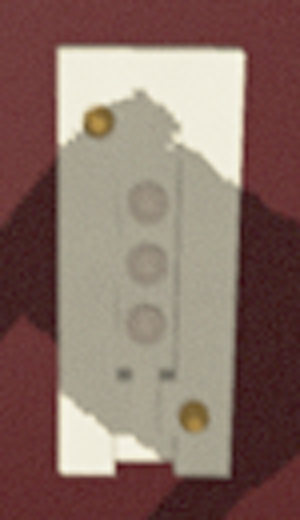

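>>> jog_arm(
  moves=[0,0.207,0,0.039,0,0.207,0,0.039,0,0.207,0,0.039,0,0.207,0,0.039,0,0.207,0,0.039,0,0.207,0,0.039,0,0.207,0,0.039,0,0.207,0,0.039,0,0.207,0,0.039,0,0.207,0,0.039,0,0.207,0,0.039,-0.2,0.207,0,0.039],
  gripper=0,
)

```text
time_s: 2.15
tool_pos: [0.4741, 0.1566, 0.3022]
tcp_rot: [0.731, 0.682, -0.0, -0.0]
contact_force: [-0.7, 0.2, 0.2]
grip_width: -0.0002
gripper_force: 0.0
```

Run:
```python
from h import *
import pickle
c=cam("wrist");c=cam("wrist");pickle.dump(c,open("w2.pkl","wb"));save(c,"w2.png",k=1.4)
print(monitor.sense(),c["Twc"].round(3))
```

```text
{'time_s': 2.25, 'q': array([ 2.08963124e-01, -3.33797324e-02,  1.49516082e+00,  1.67381876e-03,
        1.68249141e+00,  2.75397808e-01]), 'joint_velocities': array([-0.08221606,  0.013528  , -0.02520184, -0.07327129, -0.03908845,
        0.0388582 ]), 'joint_torque': array([  1.60019271, -29.81068432, -30.78577995,   0.43178782,
         0.20067352,  -0.22334124]), 'tool_pos': array([0.46959459, 0.15786908, 0.30342688]), 'tcp_rot': array([ 7.30136713e-01,  6.83299271e-01, -7.17076013e-04, -1.40467289e-03]), 'contact_force': array([ 0.47302777, -0.69287037, -0.18470986]), 'ft_torque': array([-0.05993214, -0.03004939, -0.03808036]), 'gripper_force': 0.0, 'grip_width': 8.621502552046388e-05} [[ 0.998 -0.054 -0.02   0.472]
 [-0.057 -0.965 -0.257  0.227]
 [-0.006  0.257 -0.966  0.372]
 [ 0.     0.     0.     1.   ]]
```

View pics/w2.png

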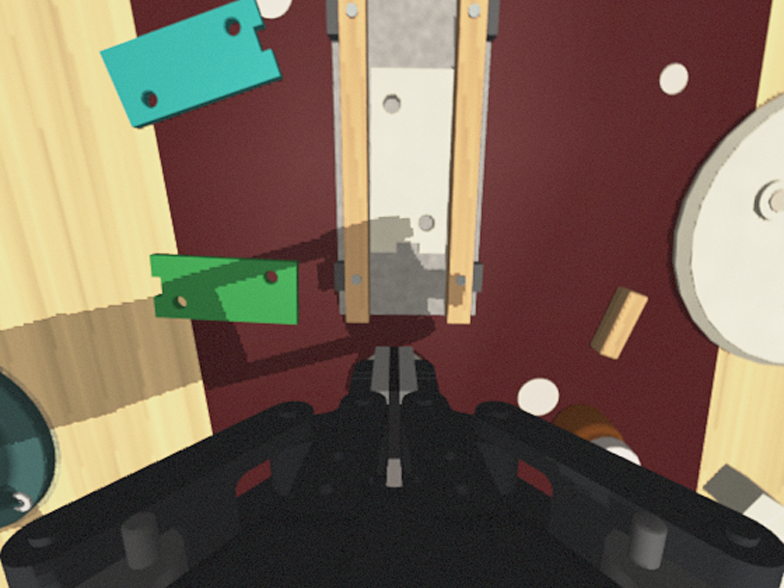

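The cover lies in the channel at w2.png (410,160), with its plain end at row 68 and its holes at (391,104) and (427,222). Its notch end, near row 252, is in shadow. The lower channel is free for the closed fingers.

Run:
```python
from h import *
import pickle
c=pickle.load(open("w2.pkl","rb"))
for n,u,v,h in [("hole1",391,104,.05),("hole2",427,222,.05),("plain L",370,68,.05),("plain R",454,69,.05),("notch end R",447,254,.05),("notch end L",370,252,.05),("railin botL",370,322,.062),("railin botR",447,322,.062),("railin topL",369,20,.062),("railin topR",455,20,.062),("slab end",410,315,.04)]:
    print(n,onplane(c,u/1.4,v/1.4,h).round(4))
P=c["P"]
for r in (60,100,140): print(P[r,int(410/1.4)].round(4))
save(c,"w2c.png",(255,140,335,240),6)
```

```text
hole1 [0.4711 0.2852 0.05  ]
hole2 [0.4938 0.2005 0.05  ]
plain L [0.4578 0.3092 0.05  ]
plain R [0.5165 0.3051 0.05  ]
notch end R [0.5085 0.1749 0.05  ]
notch end L [0.4485 0.1799 0.05  ]
railin botL [0.4454 0.1265 0.062 ]
railin botR [0.5058 0.1231 0.062 ]
railin topL [0.4597 0.3346 0.062 ]
railin topR [0.5161 0.3312 0.062 ]
slab end [0.4774 0.1236 0.04  ]
[0.4845 0.2974 0.0501]
[0.4827 0.2604 0.0487]
[0.4808 0.2206 0.0492]
```

View pics/w2c.png

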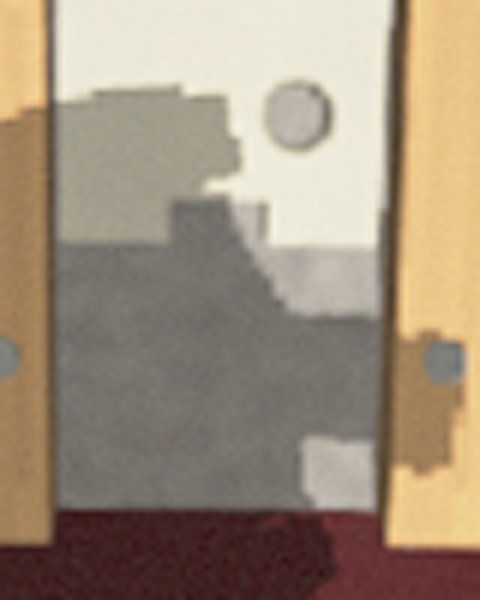

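>>> jog_arm(
  moves=[0.0,0,-0.2,0,0,0,-0.2,0,0,0,0,0,0,0,0,0,0,0,0,0],
  gripper=26,
)

```text
time_s: 2.67
tool_pos: [0.4737, 0.1541, 0.2262]
tcp_rot: [0.733, 0.68, 0.001, 0.001]
contact_force: [0.6, 0.9, 0.4]
grip_width: 0.0224
gripper_force: 0.0
```

>>> jog_arm(
  moves=[0.017,-0.025,-0.15,0,0,0,-0.15,0,0,0,-0.1,0,0,0,-0.1,0,0,0,0,0,0,0,0,0,0,0,0,0],
)

```text
time_s: 3.25
tool_pos: [0.4784, 0.15, 0.1276]
tcp_rot: [0.733, 0.68, 0.003, 0.002]
contact_force: [0.4, -0.5, 0.6]
grip_width: 0.0219
gripper_force: 0.0
```

>>> jog_arm(
  moves=[0,0,-0.02,0,0,0,-0.02,0,0,0,-0.02,0,0,0,-0.01,0,0,0,0,0,0,0,0,0],
)

```text
time_s: 3.75
tool_pos: [0.4767, 0.1501, 0.1127]
tcp_rot: [0.733, 0.681, 0.001, 0.001]
contact_force: [-3.2, -0.2, 11.5]
grip_width: 0.0219
gripper_force: 5.8
```

Run:
```python
from h import *
c=cam("wrist");save(c,"w3.png",(140,0,420,420),1.4)
s=monitor.sense();print(s["tool_pos"],s["contact_force"])
```

```text
[0.4766598  0.1500983  0.11264853] [-3.84372741 -1.45779531 10.42196003]
```

View pics/w3.png

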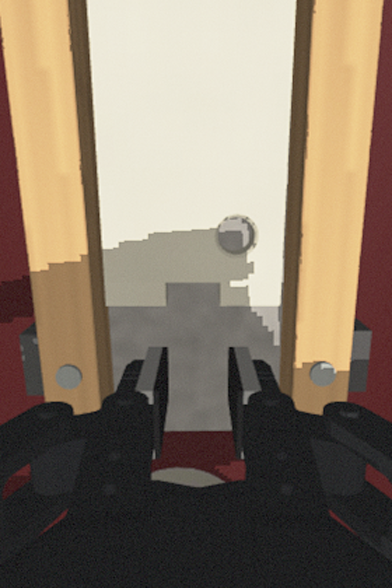

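>>> jog_arm(
  moves=[0,0,0.017,0,0.002,0.04,0,0,0.002,0.03,0,0,0.002,0.03,0,0,0.002,0.04,0,0,0.002,0.04,0,0,0.002,0.04,0,0,0.003,0.04,0,0,0.003,0.04,0,0,0.002,0.04,0,0,0.002,0.03,0,0,0,0,0,0],
)

```text
time_s: 4.8
tool_pos: [0.4803, 0.2253, 0.1134]
tcp_rot: [0.732, 0.681, 0.0, -0.0]
contact_force: [0.2, -0.1, 0.5]
grip_width: 0.0222
gripper_force: 0.0
```

>>> jog_arm(
  moves=[0.002,0.04,0.005,0,0.002,0.04,0,0,0.003,0.04,0,0,0.002,0.04,0,0,0.002,0.04,0,0,0.002,0.03,0,0,0.001,0.02,0,0,0.001,0.015,0,0,0,0.01,0,0,0,0,0,0,0,0,0,0],
)

```text
time_s: 5.72
tool_pos: [0.4832, 0.279, 0.1142]
tcp_rot: [0.733, 0.68, 0.0, -0.0]
contact_force: [0.5, -0.1, -0.7]
grip_width: 0.0225
gripper_force: 0.0
```

Run:
```python
from h import *
a=cam("scene");b=cam("side");s=monitor.sense();print(s["tool_pos"],s["contact_force"])
t1=cv2.resize(a["frame"][180:290,290:450,::-1],None,fx=2.4,fy=2.4,interpolation=3);t2=cv2.resize(b["frame"][200:310,120:280,::-1],None,fx=2.4,fy=2.4,interpolation=3)
cv2.imwrite("pics/d.png",np.hstack([t1,t2]))
P=np.vstack([a["P"].reshape(-1,3),b["P"].reshape(-1,3)])
m=(P[:,0]>.455)&(P[:,0]<.53)&(P[:,1]>.385)&(P[:,1]<.47)&(P[:,2]>.03)&(P[:,2]<.056);q=P[m]
print(len(q),cv2.minAreaRect((q[:,:2]*1000).astype(np.float32)),q.max(0),q[:,2].min())
```

```text
[0.48317707 0.27881977 0.1142281 ] [-0.09069164  0.03308288  0.03978172]
682 ((493.5736083984375, 403.83331298828125), (41.53572463989258, 62.30402755737305), 85.59757995605469) [0.5250026  0.42680724 0.05372014] 0.03804079273910732
```

View pics/d.png

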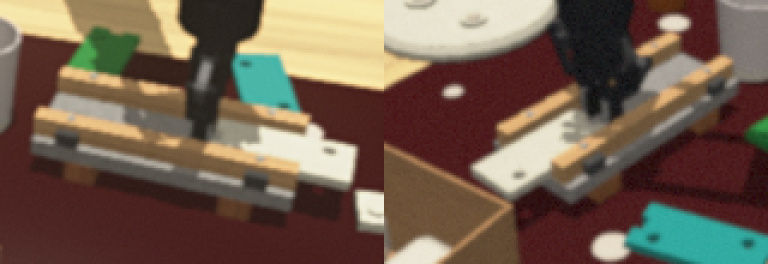

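The cover's plain end now sticks out about 48 mm past the board, at (350,160) in the left half and (480,170) in the right half. The crate corner is close by, so I'll check the clearance.

Run:
```python
from h import *
import pickle
a,b=pickle.load(open("s0.pkl","rb"))
P=np.vstack([a["P"].reshape(-1,3),b["P"].reshape(-1,3)])
for z in (.025,.06,.1,.15):
    m=(P[:,2]>z)&(P[:,2]<z+.05)&(P[:,0]>.3)&(P[:,0]<.75)&(P[:,1]>.395)&(P[:,1]<.75)
    q=P[m]
    print(z,len(q)); 
    if len(q): print(q[np.argsort(np.hypot(q[:,0]-.493,q[:,1]-.403))[[0,5,20]]].round(3), "miny",q[:,1].min())
```

```text
0.025 17719
[[0.479 0.498 0.046]
 [0.49  0.5   0.074]
 [0.486 0.5   0.038]] miny 0.4295878250159864
0.06 19227
[[0.487 0.499 0.104]
 [0.484 0.499 0.086]
 [0.477 0.499 0.107]] miny 0.4296301753880093
0.1 8230
[[0.487 0.499 0.104]
 [0.482 0.499 0.121]
 [0.48  0.499 0.112]] miny 0.43106655993914195
0.15 0
```

>>> jog_arm(
  moves=[0,-0.03,0.05,0,0,0,0.15,0,0,0,0.2,0,0,0,0.2,0,0,0,0.1,0,0,0,0,0,0,0,0,0],
  gripper=26,
)

```text
time_s: 6.4
tool_pos: [0.4839, 0.2727, 0.2572]
tcp_rot: [0.733, 0.68, 0.002, 0.001]
contact_force: [-0.7, 0.0, -0.8]
grip_width: 0.0222
gripper_force: 0.0
```

>>> jog_arm(
  moves=[0.01,0.15,0,0,0.015,0.2,0,0,0,0.1,0,0,0,0,0,0,0,0,0,0,0,0,0,0],
  gripper=100,
)

```text
time_s: 6.9
tool_pos: [0.4878, 0.3619, 0.2526]
tcp_rot: [0.733, 0.68, -0.002, 0.0]
contact_force: [-0.4, -0.1, -0.8]
grip_width: 0.0854
gripper_force: 0.0
```

Run:
```python
from h import *
c=cam("wrist");s=monitor.sense();print(s["tool_pos"],s["tcp_rot"])
import pickle;pickle.dump(c,open("w4.pkl","wb"))
P=c["P"];m=(P[...,2]>.044)&(P[...,2]<.056)&(P[...,1]>.383)&(P[...,0]>.44)&(P[...,0]<.55)&(P[...,1]<.45);q=P[m]
print(len(q),np.median(q[:,2]),cv2.minAreaRect((q[:,:2]*1000).astype(np.float32)),q.max(0),q.min(0))
# hole: pixels inside not white
f=c["frame"];E=onplane
mask=(m*255).astype(np.uint8); x,y,w,h=cv2.boundingRect(mask); print("bbox",x,y,w,h)
for u,v in ((x,y),(x+w,y)): print(E(c,u,v,.05))
save(c,"w4.png",(max(0,x-60),max(0,y-40),x+w+60,y+h+90),2)
```

```text
[0.48805826 0.36168262 0.25313571] [ 7.33127599e-01  6.80089842e-01 -1.31399166e-03  6.44631347e-05]
2499 0.04934836918043067 ((492.2909851074219, 400.5610656738281), (38.87031936645508, 58.16476821899414), 85.86088562011719) [0.52177602 0.42201424 0.05150194] [0.46222152 0.383017   0.04472923]
bbox 251 142 65 44
[0.46479621 0.42204053 0.05      ]
[0.52262481 0.41775181 0.05      ]
```

View pics/w4.png

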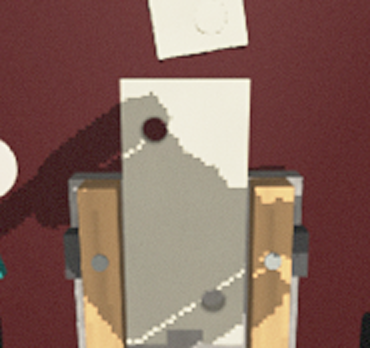

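The overhanging end spans crop (120–250, row 80), with one hole at (154,129) and the other at (213,300). The board's end is at about row 175. The tile lies clear beyond it.

Run:
```python
from h import *
import pickle
c=pickle.load(open("w4.pkl","rb"))
a=onplane(c,191+154/2,102+129/2,.05);b=onplane(c,191+213/2,102+300/2,.05)
d=b-a;print(a,b,(a+b)/2,np.degrees(np.arctan2(d[1],d[0]))-18.43, np.hypot(*d[:2]))
```

```text
[0.47806313 0.39927051 0.05      ] [0.4998998  0.31362086 0.05      ] [0.48898147 0.35644569 0.05      ] -94.12695145140523 0.08838949775695783
```

>>> jog_arm(
  moves=[0.01,0.1,0,0,0.01,0.1,-0.1,0,0,0,-0.15,0,0,0,-0.15,0,0,0,-0.1,0,0,0,0,0,0,0,0,0,0,0,0,0],
  gripper=100,
)

```text
time_s: 7.62
tool_pos: [0.4932, 0.4026, 0.1562]
tcp_rot: [0.733, 0.68, 0.001, 0.0]
contact_force: [-0.1, 0.6, 0.5]
grip_width: 0.0858
gripper_force: 0.0
```

>>> jog_arm(
  moves=[-0.005,0,-0.1,0,0,0,-0.1,0,0,0,-0.06,0,0,0,-0.035,0,0,0,0,0,0,0,0,0],
)

```text
time_s: 8.12
tool_pos: [0.4917, 0.4031, 0.0963]
tcp_rot: [0.733, 0.68, 0.001, 0.0]
contact_force: [0.1, 0.2, 0.3]
grip_width: 0.0856
gripper_force: 0.0
```

>>> jog_arm(
  moves=[0,0,0,0,0,0,0,0,0,0,0,0,0,0,0,0,0,0,0,0,0,0,0,0,0,0,0,0,0,0,0,0],
  gripper=50,
)

```text
time_s: 8.78
tool_pos: [0.4919, 0.4034, 0.097]
tcp_rot: [0.733, 0.68, 0.001, 0.0]
contact_force: [-0.0, 0.2, 6.3]
grip_width: 0.0569
gripper_force: 63.7
```

>>> jog_arm(
  moves=[0,0,0.02,0,0,0,0.04,0,0,0,0.1,0,0,0,0.15,0,0,0,0.15,0,0,0,0.15,0,0,0,0.05,0,0,0,0,0,0,0,0,0,0,0,0,0],
  gripper=50,
)

```text
time_s: 9.62
tool_pos: [0.4903, 0.4023, 0.2242]
tcp_rot: [0.733, 0.68, -0.003, -0.0]
contact_force: [-0.7, 0.8, -1.4]
grip_width: 0.0568
gripper_force: 65.4
```

```bash
cat > inhand.py <<'E'
from h import *
c=cam("wrist");s=monitor.sense();print(s["tool_pos"],s["tcp_rot"],s["contact_force"],s["grip_width"])
inv=np.linalg.inv(c["Twc"]); T=np.eye(4);T[:3,:3]=Ro.from_quat(s["tcp_rot"]).as_matrix();T[:3,3]=s["tool_pos"]
Pt=(c["P"]-T[:3,3])@T[:3,:3]   # tool coords
m=(Pt[...,2]>.03)&(Pt[...,2]<.065)&(abs(Pt[...,1])<.04)&(abs(Pt[...,0])<.15)&(c["frame"].min(-1)>95)
q=Pt[m]; print(len(q),"min",q.min(0),"max",q.max(0))
A=np.c_[q[:,:2],np.ones(len(q))]; k=np.linalg.lstsq(A,q[:,2],rcond=None)[0]; print("plane z=",k, "tilt deg",np.degrees(k[:2]))
print(cv2.minAreaRect((q[:,:2]*1000).astype(np.float32)))
a=c["frame"]; yy,xx=np.nonzero(m); print("img bbox",xx.min(),xx.max(),yy.min(),yy.max())
# holes: closed voids in the mask
mk=(m*255).astype(np.uint8); cs,h=cv2.findContours(mk,cv2.RETR_CCOMP,cv2.CHAIN_APPROX_NONE)
for i,ct in enumerate(cs):
    if h[0][i][3]>=0 and cv2.contourArea(ct)>40:
        M=cv2.moments(ct);u,v=M["m10"]/M["m00"],M["m01"]/M["m00"]
        d=np.linalg.inv(T)[:3,:3]@c["Twc"][:3,:3]@np.array([(u-c["cx"])/c["fx"],(v-c["cy"])/c["fy"],1]);o=(np.linalg.inv(T)@c["Twc"][:,3])[:3]
        t=(k[2]+k[0]*o[0]+k[1]*o[1]-o[2])/(d[2]-k[0]*d[0]-k[1]*d[1]);print("hole",u,v,cv2.contourArea(ct),(o+t*d).round(4))
E
python3 inhand.py
```

```text
[0.49023591 0.40224782 0.22378054] [ 7.32815843e-01  6.80420314e-01 -2.98847555e-03 -4.54083136e-04] [ 0.08141922  0.27999239 -1.88168552] 0.05653501311143162
11738 min [-0.03271473 -0.03403944  0.03000354] max [0.01784888 0.03385246 0.06177575]
plane z= [-0.00449925  0.00032035  0.04757841] tilt deg [-0.257788    0.01835454]
((-7.421295166015625, -0.037807464599609375), (67.89017486572266, 50.417823791503906), 89.8274917602539)
img bbox 192 371 245 351
hole 249.95562543675751 299.2526205450734 477.0 [-0.0048 -0.014   0.0476]
```

>>> jog_arm(
  moves=[0.012,-0.1,0,-0.02,0.012,-0.15,0,-0.02,0.012,-0.16,0,-0.02,0.012,-0.16,0,-0.02,0.012,-0.16,0,-0.02,0.012,-0.16,0,-0.02,0.012,-0.16,0,-0.02,0.012,-0.16,0,-0.02,0.012,-0.16,0,-0.02,0.012,-0.16,0,-0.02,0.012,-0.16,0,-0.02,0.012,-0.16,0,-0.02],
  gripper=50,
)

```text
time_s: 10.67
tool_pos: [0.519, 0.0314, 0.2248]
tcp_rot: [0.932, 0.361, -0.002, -0.001]
contact_force: [0.0, -0.1, -0.9]
grip_width: 0.0567
gripper_force: 65.3
```

>>> jog_arm(
  moves=[0.012,-0.16,0,-0.02,0.012,-0.16,0,-0.02,0.012,-0.16,0,-0.02,0.012,-0.16,0,-0.02,0.012,-0.16,0,-0.02,0.012,-0.16,0,-0.02,0.012,-0.16,0,-0.02,0.012,-0.16,0,-0.02,0.012,-0.16,0,-0.02,0.012,-0.1,0,-0.02,0,0,0,-0.02,0,0,0,0],
  gripper=50,
)

```text
time_s: 11.67
tool_pos: [0.5431, -0.2762, 0.2241]
tcp_rot: [1.0, 0.024, -0.002, -0.001]
contact_force: [-0.5, 0.7, -1.3]
grip_width: 0.0568
gripper_force: 65.3
```

>>> jog_arm(
  moves=[0,0,0,0,0,0,0,0,0,0,0,0],
  gripper=50,
)

```text
time_s: 11.92
tool_pos: [0.544, -0.2741, 0.2267]
tcp_rot: [1.0, 0.027, -0.001, -0.0]
contact_force: [0.3, 0.3, -0.9]
grip_width: 0.0561
gripper_force: 65.3
```

>>> jog_arm(
  moves=[0.03,-0.14,0,-0.01,0,-0.14,0,0,0,0,-0.1,0,0,0,-0.1,0,0,0,-0.1,0,0,0,-0.1,0,0,0,-0.05,0,0,0,0,0,0,0,0,0,0,0,0,0],
  gripper=50,
)

```text
time_s: 12.75
tool_pos: [0.5509, -0.3313, 0.1392]
tcp_rot: [1.0, 0.01, 0.001, 0.001]
contact_force: [-0.9, 0.2, -0.7]
grip_width: 0.0566
gripper_force: 65.3
```

```bash
sed -i 's/^c=cam/c=cam/' inhand.py; python3 inhand.py
python3 - <<'E'
from h import *
s=monitor.sense();r=Ro.from_quat(s["tcp_rot"]).as_matrix();print("phi",np.degrees(np.arctan2(r[1,0],r[0,0])),s["tool_pos"])
p=np.array(s["tool_pos"])+r@np.array([-.047,0,.0576]);print("cover origin",p)
# independent check: cover & mould in scene/side clouds
for n in("scene","side"):
    c=cam(n);P=c["P"].reshape(-1,3)
    for z0,z1 in((.037,.049),(.075,.09)):
        m=(P[:,0]>.42)&(P[:,0]<.6)&(P[:,1]>-.39)&(P[:,1]<-.26)&(P[:,2]>z0)&(P[:,2]<z1);q=P[m]
        if len(q)>20: print(n,z0,len(q),cv2.minAreaRect((q[:,:2]*1000).astype(np.float32)),np.median(q[:,2]))
E
```

```text
[ 0.55099084 -0.33140249  0.13954101] [0.99994458 0.01036258 0.00146766 0.00114222] [ 0.44459819  0.15394498 -0.50305532] 0.05654490680025204
12615 min [-0.03390395 -0.03503123  0.03034915] max [0.01704493 0.03365548 0.06473203]
plane z= [ 0.02127834 -0.00471426  0.0488602 ] tilt deg [ 1.21915912 -0.27010695]
((-8.39564323425293, -0.7179069519042969), (50.92549133300781, 68.6856689453125), 0.09185425937175751)
img bbox 191 371 245 351
hole 251.9888190076869 294.8756114605171 238.5 [-0.0039 -0.0136  0.0488]
phi 1.187680326774546 [ 0.55099084 -0.33140249  0.13954101]
cover origin [ 0.50417156 -0.3325065   0.08180457]
scene 0.037 427 ((505.2430725097656, -330.0069580078125), (125.3320083618164, 52.64972686767578), 2.0498838424682617) 0.044787145196084954
scene 0.075 165 ((506.48602294921875, -338.9774475097656), (132.00550842285156, 86.92471313476562), 8.192584037780762) 0.08596729630955657
side 0.037 219 ((505.4916687011719, -325.58203125), (56.659236907958984, 123.55623626708984), 88.53856658935547) 0.042063479534003356
side 0.075 249 ((502.2508239746094, -325.71221923828125), (83.97655487060547, 128.98968505859375), 88.6812744140625) 0.0881029097673699
```

>>> jog_arm(
  moves=[-0.005,0.007,-0.04,0,0,0,-0.04,0,0,0,-0.025,0,0,0,0,0,0,0,0,0,0,0,0,0],
  gripper=50,
)

```text
time_s: 13.4
tool_pos: [0.549, -0.3297, 0.1161]
tcp_rot: [1.0, 0.01, -0.0, -0.0]
contact_force: [0.9, -0.4, -1.0]
grip_width: 0.0568
gripper_force: 65.4
```

Run:
```python
from h import *
c=cam("wrist");s=monitor.sense();print(s["tool_pos"],s["tcp_rot"],s["contact_force"])
hsv=cv2.cvtColor(c["frame"],cv2.COLOR_RGB2HSV);g=c["frame"].astype(int)
r=(slice(275,325),slice(225,280))
H=hsv[r];dark=(H[...,2]<120);gold=(H[...,1]>90)&(H[...,0]>8)&(H[...,0]<35)
for n,m in(("dark",dark),("gold",gold)):
    y,x=np.nonzero(m);print(n,len(x),x.mean()+225 if len(x) else 0,y.mean()+275 if len(x) else 0)
for row in range(283,313,2): print("".join("G" if gold[row-275,k] else("d" if dark[row-275,k] else ".") for k in range(10,50)))
```

```text
[ 0.54919302 -0.32981263  0.11647223] [9.99949454e-01 1.00524266e-02 1.30664200e-04 1.45369419e-04] [-0.80434268  0.34962138 -0.92011242]
dark 0 0 0
gold 0 0 0
........................................
........................................
........................................
........................................
........................................
........................................
........................................
........................................
........................................
........................................
........................................
........................................
........................................
........................................
........................................
```

>>> jog_arm(
  moves=[0.004,0,-0.01,0,0,0,-0.01,0,0,0,-0.01,0,0,0,-0.005,0,0,0,0,0,0,0,0,0],
  gripper=50,
)

```text
time_s: 13.95
tool_pos: [0.5498, -0.3296, 0.1092]
tcp_rot: [1.0, 0.01, -0.0, -0.0]
contact_force: [-0.6, -0.5, -0.9]
grip_width: 0.0566
gripper_force: 65.4
```

>>> jog_arm(
  moves=[0,0,-0.005,0,0,0,-0.005,0,0,0,-0.005,0,0,0,-0.005,0,0,0,0,0,0,0,0,0],
  gripper=50,
)

```text
time_s: 14.45
tool_pos: [0.5498, -0.3297, 0.1052]
tcp_rot: [1.0, 0.01, -0.0, -0.0]
contact_force: [0.2, 0.8, -0.5]
grip_width: 0.0569
gripper_force: 65.4
```

Nothing is touching yet and the pins are well inside the holes, so I'll ease down to contact.

>>> jog_arm(
  moves=[0,0,-0.003,0,0,0,-0.003,0,0,0,-0.003,0,0,0,-0.002,0,0,0,0,0,0,0,0,0],
  gripper=50,
)

```text
time_s: 14.95
tool_pos: [0.5498, -0.3297, 0.1031]
tcp_rot: [1.0, 0.01, -0.0, 0.0]
contact_force: [0.3, 0.1, -0.5]
grip_width: 0.0566
gripper_force: 65.4
```

>>> jog_arm(
  moves=[0,0,-0.003,0,0,0,-0.002,0,0,0,0,0,0,0,0,0],
  gripper=50,
)

```text
time_s: 15.28
tool_pos: [0.5499, -0.3297, 0.1024]
tcp_rot: [1.0, 0.01, 0.0, 0.0]
contact_force: [0.2, -0.1, -0.0]
grip_width: 0.0567
gripper_force: 65.4
```

>>> jog_arm(
  moves=[0,0,-0.003,0,0,0,0,0,0,0,0,0],
  gripper=50,
)

```text
time_s: 15.53
tool_pos: [0.5499, -0.3298, 0.1023]
tcp_rot: [1.0, 0.01, 0.0, 0.0]
contact_force: [-1.5, 1.3, 4.1]
grip_width: 0.0567
gripper_force: 65.9
```

>>> jog_arm(
  moves=[0,0,0,0,0,0,0,0,0,0,0,0,0,0,0,0,0,0,0,0,0,0,0,0],
  gripper=95,
)

```text
time_s: 16.03
tool_pos: [0.5498, -0.3297, 0.1013]
tcp_rot: [1.0, 0.01, -0.0, -0.0]
contact_force: [0.4, 0.1, -0.6]
grip_width: 0.0813
gripper_force: 0.0
```

>>> jog_arm(
  moves=[0,0,0.03,0,0,0,0.06,0,0,0,0.1,0,0,0,0.15,0,0,0,0.2,0,0,0,0.2,0,0,0,0.2,0,-0.1,0,0,0,-0.1,0,0,0,0,0,0,0,0,0,0,0],
  gripper=95,
)

```text
time_s: 16.95
tool_pos: [0.5094, -0.3298, 0.2914]
tcp_rot: [1.0, 0.01, 0.001, 0.001]
contact_force: [-0.4, -0.1, 1.4]
grip_width: 0.0812
gripper_force: 0.0
```

Run:
```python
from h import *
s=monitor.sense();print(s["tool_pos"],s["contact_force"],s["grip_width"])
for n in("wrist","scene","side"):
    c=cam(n);P=c["P"];m=(P[...,0]>.42)&(P[...,0]<.6)&(P[...,1]>-.39)&(P[...,1]<-.26)&(P[...,2]>.048)&(P[...,2]<.07);q=P[m]
    k=np.linalg.lstsq(np.c_[q[:,:2]-q[:,:2].mean(0),np.ones(len(q))],q[:,2],rcond=None)[0]
    print(n,len(q),cv2.minAreaRect((q[:,:2]*1000).astype(np.float32)),"med z",np.median(q[:,2]),"slope deg",np.degrees(k[:2]))
    if n=="wrist":
        H=cv2.cvtColor(c["frame"],cv2.COLOR_RGB2HSV);g=(H[...,1]>100)&(H[...,0]>8)&(H[...,0]<35)
        g&=cv2.morphologyEx((m*255).astype(np.uint8),cv2.MORPH_CLOSE,np.ones((25,25)))>0
        N,l,st,ce=cv2.connectedComponentsWithStats(g.astype(np.uint8))
        for i in range(1,N):
            if st[i,4]>8: print("pin",st[i,4],ce[i],onplane(c,*ce[i],.055).round(4))
    m2=(P[...,0]>.42)&(P[...,0]<.62)&(P[...,1]>-.25)&(P[...,1]<-.1)&(P[...,2]>.041)&(P[...,2]<.05)
    if m2.sum()>50:print("short",cv2.minAreaRect((P[m2][:,:2]*1000).astype(np.float32)))
```

```text
[ 0.50941751 -0.32977161  0.29139119] [-0.40689347 -0.06531618  1.35903297] 0.0812004305582084
wrist 6340 ((501.07037353515625, -330.70245361328125), (130.31915283203125, 58.04092788696289), 1.2278461456298828) med z 0.054317048540178575 slope deg [0.07572871 0.01617907]
pin 43 [268.06976744 163.27906977] [ 0.5457 -0.3156  0.055 ]
pin 28 [294.10714286 239.71428571] [ 0.4634 -0.3447  0.055 ]
short ((511.3841857910156, -172.66075134277344), (122.35157012939453, 51.24622344970703), 12.45441722869873)
scene 680 ((502.91680908203125, -331.0377197265625), (134.11233520507812, 63.166046142578125), 0.9138964414596558) med z 0.05500441111051513 slope deg [-0.43552507 -1.26756462]
short ((514.2029418945312, -171.7383270263672), (126.27338409423828, 50.78740310668945), 12.33450698852539)
side 271 ((503.834716796875, -326.8355712890625), (132.60040283203125, 65.54396057128906), 3.2308220863342285) med z 0.05214850420624584 slope deg [ 0.27097849 -0.6275875 ]
short ((512.1990966796875, -167.85763549804688), (120.16466522216797, 57.19340515136719), 12.473908424377441)
```

The cover lies flat: its top is at 54–55 mm, its slope is under 0.1°, both pins show in the holes, and the notch is at the robot end. The short mould hasn't moved.

```bash
python3 -c "
from workcell import workorder
print(workorder.sign_off())"
```

```text
the job is handed in; nothing more can be done
None
```

The cover lies flat on the long-pinned mould with both pins in its holes and the pouring notches at the same end; I let go and handed the job in at about 17 s of the 58 s allowed.

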